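# Find the gritty swing arm on the drill jig

### The arm

A 7-joint arm with a two-finger parallel gripper is mounted at the origin on the work surface. World frame = base frame: x ahead of the robot, y to its left, z up, the work surface at z = 0. Lengths are in m, angles in rad, forces in N, time in s.
With the tool pointing down it reaches from about 0.425 to 0.925 m from the base axis. Payload 6.8 kg.
Tool frame: the origin (TCP) lies midway between the tips of the shut fingers; the grasp point (between the pads) lies 19 mm behind it (bot.grasp_offset is the distance from the TCP to the grasp point, in m); z points along the fingers, x is the direction in which the jaws open and shut, and the axes are right-handed (so a half turn about z gives the same grasp; the last joint's range is limited). The gripper opens to 85 mm and grips with 20 to 120 N. Pads are 22 mm wide; open, the fingers measure 114 mm over their backs; the gripper's body (76 mm by 85 mm) begins 54 mm behind the grasp point. The pads swing forward as they close: fully open they stand 13 mm farther back than shut.
Start: joints at [-1.247, 0.477, 0.022, 1.555, -0.011, 1.109, -0.083], TCP at [0.282, 0.613, 0.231] pointing down, gripper open.
Joint ranges: [-2.96, 2.96], [-0.34, 2.1], [-1.41, 1.46], [0.24, 2.44], [-1.37, 4.51], [0.17, 1.92], [-2.96, 2.96]. Speed limits (rad/s): [2.39, 2.39, 3.14, 3.14, 3.14, 3.14, 3.14].

### API

Orientations are given as a unit quaternion [w, x, y, z].
In Python, from station import bot, imaging gives the robot as it stands. The module is installed in compiled form; this text tells all that it offers.
- The arm moves only by the tool apply_moves, never from a script. Its argument "increments" is a list of rows, each a list of 7 numbers: the shift along the tool's x, y, z in mm, then the turn, a rotation vector about the tool's x, y, z in degrees, then the closure, from -1 (fully open) to 1 (shut). In form: [[dx, dy, dz, rx, ry, rz, grip], ...]. A call has exactly 8 rows; each row shifts and turns the pose as measured when the row begins, along the tool's axes as they then stand; what a row does not reach is not made up. A row lasts 1/8 s, in which the tool goes at most 62.5 mm and 10.7 degrees, less where a joint would pass 70% of its speed; a pose out of reach is approached as far as the arm can. A call with a gripper value outside its range is refused whole. The fingers move at their own pace and stop on an object; "grip_force" is the grip in N (left out, the last holds). Time passes only in rows, so rows that do not move let the fingers close, or fill a call up. It gives the time, the measured TCP pose, the force and the opening at its end, in the units of the state.
- bot.get_obs(): the state, without advancing time (a new reading comes with each control period).
- imaging.read_camera(name): name is "scene" or "top"; returns the picture (480x640x3 uint8, red, green, blue); there is no depth.
- imaging.get_calibration(name): a dict with "K" (3x3 intrinsics, pixels), "extrinsics" (4x4, takes a point from camera to world coordinates). Camera axes: x right, y down, z forward; pixel columns grow to the right and rows downward; lengths in m; the calibration is good to about 2 mm. A picture is of the moment at which its call begins. get_calibration takes no time and is no camera call.
- bot.hand_in(): hands the job in, once; it reports no verdict.
The state is a dict: "t": time; "q": joint angles; "joint_vel": joint speeds; "joint_torque": joint torques, N m; "eef_pos": TCP position; "tool_rot": TCP orientation; "contact_force": force on the tool from outside, world axes, zero at the start; "torque": the same for the moment, N m; "gripper_width": opening from 0.0 (shut) to 1.0 (fully open).
Only numpy, scipy, OpenCV 4.12 (cv2) and the standard library are available. Lean on these libraries where they do the work, as an engineer would, in place of code of your own. Each camera call takes 0.05 s, during which the arm holds its last target.

### The job

One of the drill jig's two swing arms has grit in its pivot and catches part-way. Swing open first the left arm (on the robot's own left), then the right one, each gently by its knob until it either reaches its open stop or you clearly feel it catch and push back with at least 5 N; never push an arm with more than 20 N. In the end leave the arm that swings freely fully open and the arm that catches swung fully shut again, without disturbing the other things on the bench.

Things in the scene. Friction and masses are not known exactly. Their poses are not given: they have to be found in the camera images.
- jig: Drill jig: dark steel plate 230 x 400 x 20 mm fixed to the bench; origin under its centre, x along its short side (away from the robot), y along its long side (to the robot's left), turned by up to 0.3 rad. It carries two identical steel swing arms, each on a vertical pivot on a grey round housing 56 mm across. A bearing and a brass nut lie on the plate, lower than 40 mm above the bench.
- left_arm (a joint): Swing angle of the arm nearer the robot's left (+y), rad. 0: shut (points along the jig's +y, over its round work rest); opens anticlockwise seen from above, to 1.55 at its open stop (points along the jig's -x, to the robot). Starts within 0.15 of shut. A flat bar 22 mm wide, 61 to 73 mm above the bench. Stays where it is left, but springs back a little off the catch.
- left_knob (a point): Middle of the upright black knob at the tip of the arm nearer the robot's left (+y): a post 18 mm across, from 73 to 119 mm above the bench (this point at 96 mm), 110 mm from the pivot axis. Push it sideways with a finger, or with the fingers loosely astride; a squeeze also counts as force. Clean pivot: a steady drag of about 2 N here, all the way to the rubber open stop; both stops give 8 N per 10 mm.
- left_pivot (a point): On the pivot axis of the arm nearer the robot's left (+y), at the arm's underside, 60 mm above the bench; hub and bolt reach 84 mm. With grit in the pivot the arm moves easily at first, then from an unknown angle of 0.5 to 0.9 rad meets a springy resistance, growing about 5 N per 10 mm at the knob. Which arm has it cannot be seen and changes each time.
- right_arm (a joint): Swing angle of the arm nearer the robot's right (-y), rad. 0: shut (points along the jig's +y, over its round work rest); opens anticlockwise seen from above, to 1.55 at its open stop (points along the jig's -x, to the robot). Starts within 0.15 of shut. A flat bar 22 mm wide, 61 to 73 mm above the bench. Stays where it is left, but springs back a little off the catch.
- right_knob (a point): Middle of the upright black knob at the tip of the arm nearer the robot's right (-y): a post 18 mm across, from 73 to 119 mm above the bench (this point at 96 mm), 110 mm from the pivot axis. Push it sideways with a finger, or with the fingers loosely astride; a squeeze also counts as force. Clean pivot: a steady drag of about 2 N here, all the way to the rubber open stop; both stops give 8 N per 10 mm.
- right_pivot (a point): On the pivot axis of the arm nearer the robot's right (-y), at the arm's underside, 60 mm above the bench; hub and bolt reach 84 mm. With grit in the pivot the arm moves easily at first, then from an unknown angle of 0.5 to 0.9 rad meets a springy resistance, growing about 5 N per 10 mm at the knob. Which arm has it cannot be seen and changes each time.
- bearing: Steel bearing ring 48 mm across, 15 mm high, lying on the jig plate; origin at its underside. Only to be left alone.
- nut: Brass nut 28 mm across, 14 mm high, lying on the jig plate; origin at its underside. Only to be left alone.
- gear: Dark steel bevel gear 90 mm across, 55 mm high, left of the jig; origin at its underside. Only to be left alone.
- tin: Red can 76 mm across, 100 mm high, left of the jig; origin at its underside. Only to be left alone.
- driver: Screwdriver with a green handle, right of the jig; origin at its underside. Only to be left alone.
- gaugebox: Closed dark wooden gauge box 120 x 200 x 60 mm, right of the jig; origin at its underside. Only to be left alone.
- spanner: Steel spanner, beyond the jig; origin at its underside. Only to be left alone.

How it is judged:
By the outcome, as a careful person would: the job done as asked, in the order asked, and still so for the second after the job is handed in, with the robot touching nothing.
It also fails if it takes over 72 s, if anything falls off the work surface, if the arm or the gripper's body presses on something with over 40 N, if the wrist force passes 120 N, or if a joint passes its speed limit or range.

## Working session

There is one attempt and no reset: what is moved stays moved. The work goes in short steps, Python scripts to look and compute and a tool call to move; the robot and the scene stay as the last step left them, time stands still between calls to the robot, and variables do not carry over. Pictures are saved under pics/ and viewed, and the job is handed in when it is done.

Besides the shell and the picture viewer there is one more tool, called after "Call:" as name(argument=value, ...) on one line, values as JSON. apply_moves: Moves the arm, as the interface text tells. Its arguments: {"type":"object","properties":{"increments":{"type":"array","items":{"type":"array","items":{"type":"number"}}},"grip_force":{"type":"number"}},"required":["increments"]}

```bash
mkdir -p pics; python3 - <<'E'
from station import bot, imaging
import cv2,numpy as np
np.set_printoptions(precision=4,suppress=True)
for n in("scene","top"):
    cv2.imwrite(f"pics/{n}0.png",imaging.read_camera(n)[:,:,::-1]); c=imaging.get_calibration(n); print(n,c["K"],c["extrinsics"])
print(bot.get_obs())
E
```

```text
scene [[528.4239   0.     315.3721]
 [  0.     528.4239 231.1154]
 [  0.       0.       1.    ]] [[-0.7462  0.5439 -0.3839  1.0232]
 [ 0.6656  0.6198 -0.4157  0.493 ]
 [ 0.0118 -0.5657 -0.8245  1.0778]
 [ 0.      0.      0.      1.    ]]
top [[448.9632   0.     323.3317]
 [  0.     448.9632 234.1023]
 [  0.       0.       1.    ]] [[ 0.0046 -0.9806  0.1959  0.3839]
 [-1.     -0.0057 -0.0053 -0.0121]
 [ 0.0063 -0.1959 -0.9806  1.0963]
 [ 0.      0.      0.      1.    ]]
{'t': 0.1, 'q': array([-1.2471,  0.4777,  0.0223,  1.5563, -0.0115,  1.1093, -0.0831]), 'joint_vel': array([-0.0011, -0.0022, -0.0013, -0.0021, -0.0002, -0.0006, -0.001 ]), 'joint_torque': array([  0.0054, -59.7759,   1.6143, -28.1957,   0.0128,   0.005 ,
        -0.    ]), 'eef_pos': array([0.2823, 0.6126, 0.2304]), 'tool_rot': array([ 0.0005,  0.8421,  0.5392, -0.0007]), 'contact_force': array([-0.102 , -0.2935,  0.0342]), 'torque': array([ 0.045 , -0.0102, -0.0433]), 'gripper_width': 1.000160900636486}
```

View pics/scene0.png

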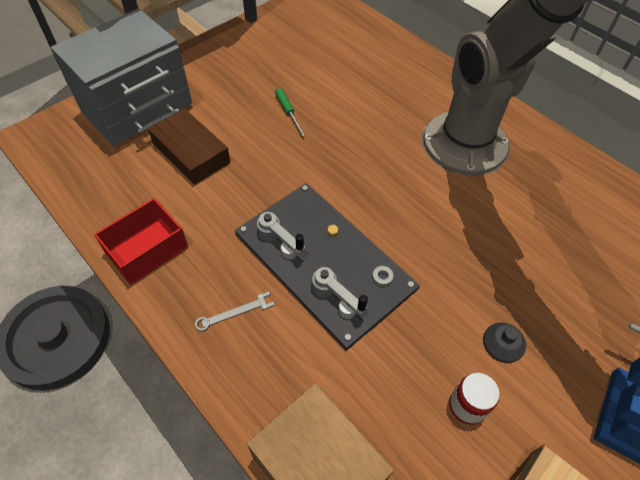

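View pics/top0.png

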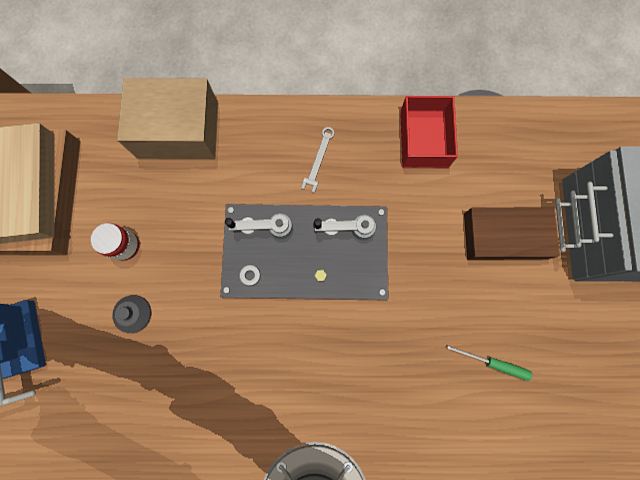

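The scene view shows the left knob near (363,303), with its pivot at (323,280). The right knob is near (300,242), with its pivot at (267,222). In the top view the knobs are near (230,224) and (319,224), and the pivots near (280,224) and (365,226). I'll enlarge both to refine these.

```bash
python3 - <<'E'
import cv2,numpy as np
s=cv2.imread("pics/scene0.png");t=cv2.imread("pics/top0.png")
a=cv2.resize(s[195:335,235:395],None,fx=4.5,fy=4,interpolation=cv2.INTER_CUBIC)
a=cv2.resize(s[195:335,235:395],None,fx=4,fy=4,interpolation=cv2.INTER_CUBIC)
b=cv2.resize(t[195:305,215:395],None,fx=4,fy=4,interpolation=cv2.INTER_CUBIC)
for im,x0,y0 in((a,235,195),(b,215,195)):
    for u in range(0,im.shape[1],80): cv2.putText(im,str(x0+u//4),(u,10),0,.4,(0,255,255));cv2.line(im,(u,12),(u,18),(0,255,255))
    for v in range(0,im.shape[0],80): cv2.putText(im,str(y0+v//4),(0,v+4),0,.4,(0,255,255))
cv2.imwrite("pics/sz.png",a);cv2.imwrite("pics/tz.png",b)
for n,im in(("scene",s[195:350,235:420]),("top",t[200:305,215:395])):
    off=(235,195) if n=="scene" else (215,200)
    g=im.max(2); 
    for nm,m in(("dark",g<28),("bright",im.min(2)>120)):
        k,l,st,c=cv2.connectedComponentsWithStats(m.astype(np.uint8))
        for i in range(1,k):
            if st[i,4]>15: print(n,nm,st[i,:2]+off,st[i,2:],c[i]+off)
E
```

```text
scene dark [296 238] [ 7 12 70] [299.         243.64285714]
scene dark [358 298] [ 9 13 72] [361.54166667 304.79166667]
scene bright [257 212] [ 39  37 440] [276.73863636 228.34090909]
scene bright [241 226] [ 5  5 21] [243. 228.]
scene bright [281 245] [ 9  9 44] [284.34090909 249.63636364]
scene bright [373 266] [ 20  18 210] [382.67142857 274.4952381 ]
scene bright [312 267] [ 46  43 573] [334.991274   285.93019197]
scene bright [408 281] [ 6  6 26] [410.34615385 283.34615385]
scene bright [235 292] [ 39  23 305] [254.25901639 303.97377049]
scene bright [339 303] [12 11 61] [343.62295082 309.01639344]
scene bright [345 334] [ 6  6 29] [347.5862069  336.27586207]
top dark [227 221] [ 8  7 28] [231.5        224.67857143]
top dark [314 221] [ 7  8 24] [316.70833333 225.58333333]
top bright [228 207] [ 6  6 30] [230.33333333 209.5       ]
top bright [379 209] [ 5  6 27] [381.07407407 211.59259259]
top bright [228 213] [ 64  24 757] [263.91413474 224.38177015]
top bright [315 214] [ 61  24 739] [349.00135318 225.63464141]
top bright [239 265] [ 21  20 255] [249.14117647 274.64705882]
top bright [315 270] [11 11 88] [320.26136364 275.01136364]
top bright [223 287] [ 6  6 30] [225.8        289.66666667]
top bright [379 289] [ 7  7 32] [382.03125 291.90625]
```

View pics/sz.png

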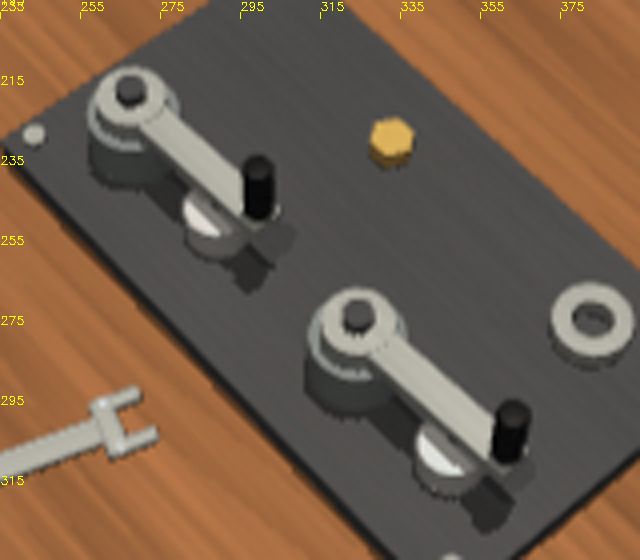

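View pics/tz.png

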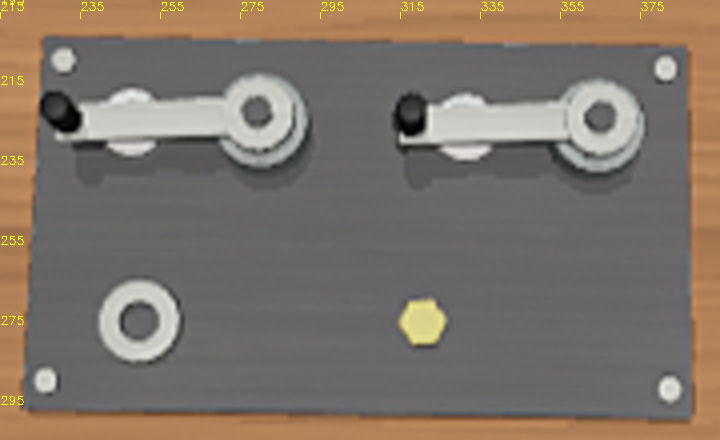

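```bash
cat > h.py <<'E'
from station import bot, imaging
import cv2,numpy as np
np.set_printoptions(precision=4,suppress=True)
C={n:imaging.get_calibration(n) for n in("scene","top")}
def ray(n,p):
    c=C[n];d=c["extrinsics"][:3,:3]@np.linalg.inv(c["K"])@[p[0],p[1],1];return c["extrinsics"][:3,3],d/np.linalg.norm(d)
def pl(n,p,z):
    o,d=ray(n,p);return o+d*(z-o[2])/d[2]
def tri(a,b):
    o1,d1=ray("scene",a);o2,d2=ray("top",b)
    s=np.linalg.lstsq(np.c_[d1,-d2],o2-o1,rcond=None)[0]
    p,q=o1+d1*s[0],o2+d2*s[1];return (p+q)/2,np.linalg.norm(p-q)
E
python3 - <<'E'
from h import *
for nm,a,b,z in(("Lpiv",(324.5,273.8),(279.3,222.3),.084),("Rpiv",(267.5,217.8),(365,224),.084),("Lknob",(363.5,297.5),(228.5,221),.119),("Rknob",(299.5,236.2),(317.5,221.3),.119)):
    print(nm,*tri(a,b),pl("scene",a,z),pl("top",b,z))
cs=[(230.3,209.5),(381,211.6),(225.8,289.7),(382,291.9)]
print([pl("top",c,.02) for c in cs])
for nm,p in(("nut",(320.3,275)),("bear",(249.5,275))): print(nm,pl("top",p,.035))
E
```

```text
Lpiv [0.6159 0.0849 0.0742] 0.0009084224236157266 [0.6201 0.0885 0.084 ] [0.6134 0.0843 0.084 ]
Rpiv [ 0.6137 -0.1156  0.0722] 0.0016642539734630503 [ 0.619  -0.1092  0.084 ] [ 0.6106 -0.1137  0.084 ]
Lknob [0.6094 0.1948 0.1137] 0.0014111928967556323 [0.6121 0.1959 0.119 ] [0.6077 0.1942 0.119 ]
Rknob [ 0.6096 -0.0047  0.1149] 0.001429538401961787 [ 0.6118 -0.0032  0.119 ] [ 0.6083 -0.0042  0.119 ]
[array([0.6595, 0.212 , 0.02  ]), array([ 0.6565, -0.1602,  0.02  ]), array([0.4625, 0.2138, 0.02  ]), array([ 0.4592, -0.1585,  0.02  ])]
nut [ 0.4972 -0.0111  0.035 ]
bear [0.4963 0.1564 0.035 ]
```

```bash
cat >> h.py <<'E'
from scipy.spatial.transform import Rotation as Ro
def state():
    o=bot.get_obs();w,x,y,z=o["tool_rot"];R=Ro.from_quat([x,y,z,w]).as_matrix()
    psi=np.arctan2(R[1,0],R[0,0]);return o,R,psi
def show():
    o,R,p=state();print("t %.2f"%o["t"],"pos",o["eef_pos"],"psi %.1f"%np.degrees(p),"tilt",R[:2,2],"F",o["contact_force"],"w %.3f"%o["gripper_width"],"q7 %.2f"%o["q"][6])
def rows(targets,g):
    """targets: list of (x,y,z,psi_deg), per row end"""
    o,R,p=state();pos=o["eef_pos"].copy();p=np.degrees(p)
    for i,(x,y,z,a) in enumerate(targets):
        d=np.array([x,y,z])-pos
        if i==0: t=R.T@d
        else:
            c,s=np.cos(np.radians(p)),np.sin(np.radians(p));t=np.array([c*d[0]+s*d[1],s*d[0]-c*d[1],-d[2]])
        print([round(float(v),1) for v in t*1000]+[0,0,round(float(p-a),1),g]);pos=np.array([x,y,z]);p=a
def line(x,y,z,a,n,g,N=8):
    o,R,p=state();s=np.r_[o["eef_pos"],np.degrees(p)];e=np.array([x,y,z,a])
    rows([s+(e-s)*min(1,(i+1)/n) for i in range(N)],g)
PIV={"L":np.array([.6155,.085]),"R":np.array([.613,-.1145])}
def on(arm,th,z,dpush=0,yaw0=-.009,r=.110):
    """TCP target astride knob at angle th, displaced dpush (m) along opening tangent"""
    f=th+yaw0;k=PIV[arm]+r*np.array([-np.sin(f),np.cos(f)])+dpush*np.array([-np.cos(f),-np.sin(f)])
    return k[0],k[1],z,np.degrees(f)
E
python3 - <<'E'
from h import *
show();x,y,z,a=on("L",.06,.2);print(x,y,z,a);line(x,y,.2,a,11,-.05)
E
```

```text
t 0.10 pos [0.2823 0.6126 0.2304] psi 65.3 tilt [-0.0006 -0.0016] F [-0.102  -0.2935  0.0342] w 1.000 q7 -0.08
0.6098924316187465 0.19485697600448304 0.2 2.9220847551671985
[-22.0, 42.9, 2.8, 0, 0, 5.7, -0.05]
[-17.7, 44.9, 2.8, 0, 0, 5.7, -0.05]
[-13.2, 46.4, 2.8, 0, 0, 5.7, -0.05]
[-8.5, 47.5, 2.8, 0, 0, 5.7, -0.05]
[-3.8, 48.1, 2.8, 0, 0, 5.7, -0.05]
[1.0, 48.3, 2.8, 0, 0, 5.7, -0.05]
[5.8, 47.9, 2.8, 0, 0, 5.7, -0.05]
[10.5, 47.1, 2.8, 0, 0, 5.7, -0.05]
```

Call:
apply_moves(increments=[[-22,43,3,0,0,5.7,-0.05],[-18,45,3,0,0,5.7,-0.05],[-13,46,3,0,0,5.7,-0.05],[-8.5,47.5,3,0,0,5.7,-0.05],[-4,48,3,0,0,5.7,-0.05],[1,48,3,0,0,5.7,-0.05],[6,48,3,0,0,5.7,-0.05],[10.5,47,3,0,0,5.7,-0.05]], grip_force=20)

```text
t: 1.1
eef_pos: [0.5185, 0.3008, 0.2021]
tool_rot: [0.001, 0.987, 0.163, -0.003]
contact_force: [0.4, 1.1, -0.5]
gripper_width: 0.522
```

```bash
python3 - <<'E'
from h import *
show();x,y,z,a=on("L",.06,.2);line(x,y,.18,a,6,-.05)
E
```

```text
t 1.10 pos [0.5185 0.3008 0.2021] psi 18.8 tilt [-0.0058 -0.0035] F [ 0.4122  1.1475 -0.501 ] w 0.522 q7 -0.18
[8.8, 21.6, 3.7, 0, 0, 2.6, -0.05]
[9.7, 21.2, 3.7, 0, 0, 2.6, -0.05]
[10.7, 20.7, 3.7, 0, 0, 2.6, -0.05]
[11.6, 20.2, 3.7, 0, 0, 2.6, -0.05]
[12.6, 19.6, 3.7, 0, 0, 2.6, -0.05]
[13.5, 19.0, 3.7, 0, 0, 2.6, -0.05]
[0.0, 0.0, -0.0, 0, 0, 0.0, -0.05]
[0.0, 0.0, -0.0, 0, 0, 0.0, -0.05]
```

Call:
apply_moves(increments=[[9,21.5,4,0,0,2.6,-0.05],[10,21,4,0,0,2.6,-0.05],[11,21,4,0,0,2.6,-0.05],[12,20,4,0,0,2.6,-0.05],[13,20,4,0,0,2.6,-0.05],[14,19,4,0,0,2.6,-0.05],[0,0,0,0,0,0,-0.05],[0,0,0,0,0,0,-0.05]])

```text
t: 2.1
eef_pos: [0.6169, 0.1881, 0.1748]
tool_rot: [0.002, 1.0, 0.019, -0.004]
contact_force: [-0.0, 0.2, -0.4]
gripper_width: 0.525
```

```bash
python3 - <<'E'
from h import *
show();x,y,z,a=on("L",.06,.2);line(x,y,.082,a,7,-.05)
for n in("scene","top"):
    im=imaging.read_camera(n)[:,:,::-1]
    im=im[170:340,235:435] if n=="scene" else im[170:310,180:380]
    cv2.imwrite(f"pics/{n}1.png",cv2.resize(im,None,fx=3.5,fy=3.5,interpolation=cv2.INTER_CUBIC))
E
```

```text
t 2.10 pos [0.6169 0.1881 0.1748] psi 2.2 tilt [-0.0079 -0.0043] F [-0.0015  0.1698 -0.3679] w 0.525 q7 -0.17
[-0.9, -1.1, 13.3, 0, 0, -0.1, -0.05]
[-1.0, -1.0, 13.3, 0, 0, -0.1, -0.05]
[-1.0, -1.0, 13.3, 0, 0, -0.1, -0.05]
[-1.0, -1.0, 13.3, 0, 0, -0.1, -0.05]
[-1.0, -1.0, 13.3, 0, 0, -0.1, -0.05]
[-1.0, -1.0, 13.3, 0, 0, -0.1, -0.05]
[-1.0, -1.0, 13.3, 0, 0, -0.1, -0.05]
[0.0, 0.0, -0.0, 0, 0, 0.0, -0.05]
```

View pics/scene1.png

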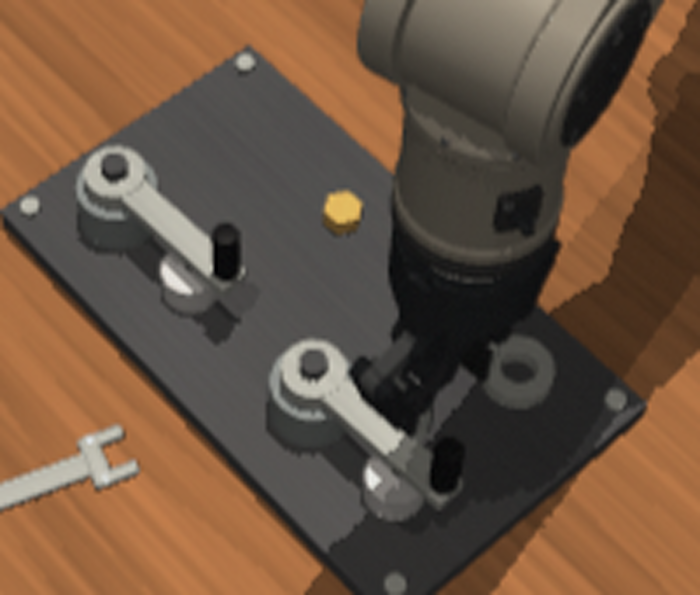

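View pics/top1.png

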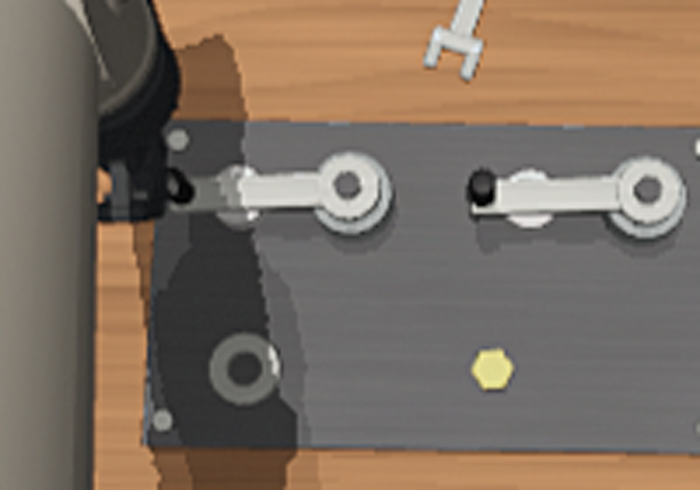

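The fingers hang just above the left knob (scene crop 405,400; knob 445,465), which matches the TCP height. Next: go down astride it.

Call:
apply_moves(increments=[[-2.5,-2.5,5,0,0,0,-0.05],[-2,-2,10,0,0,0,-0.05],[-2,-2,15,0,0,0,-0.05],[-1,-0.5,15,0,0,0,-0.05],[0,0,15,0,0,0,-0.05],[0,0,15,0,0,0,-0.05],[0,0,10,0,0,0,-0.05],[0,0,0,0,0,0,-0.05]])

```text
t: 3.2
eef_pos: [0.6054, 0.1969, 0.0826]
tool_rot: [0.002, 1.0, 0.021, -0.005]
contact_force: [-0.2, -0.3, -0.4]
gripper_width: 0.523
```

```bash
python3 - <<'E'
from h import *
show();print(on("L",.06,.08))
for n in("scene",):
    im=imaging.read_camera(n)[:,:,::-1]
    im=im[170:340,235:435] if n=="scene" else im[170:310,180:380]
    cv2.imwrite(f"pics/{n}2.png",cv2.resize(im,None,fx=3.5,fy=3.5,interpolation=cv2.INTER_CUBIC))
E
```

```text
t 3.20 pos [0.6054 0.1969 0.0826] psi 2.4 tilt [-0.0106 -0.0045] F [-0.1676 -0.3137 -0.416 ] w 0.523 q7 -0.15
(np.float64(0.6098924316187465), np.float64(0.19485697600448304), 0.08, np.float64(2.9220847551671985))
```

View pics/scene2.png

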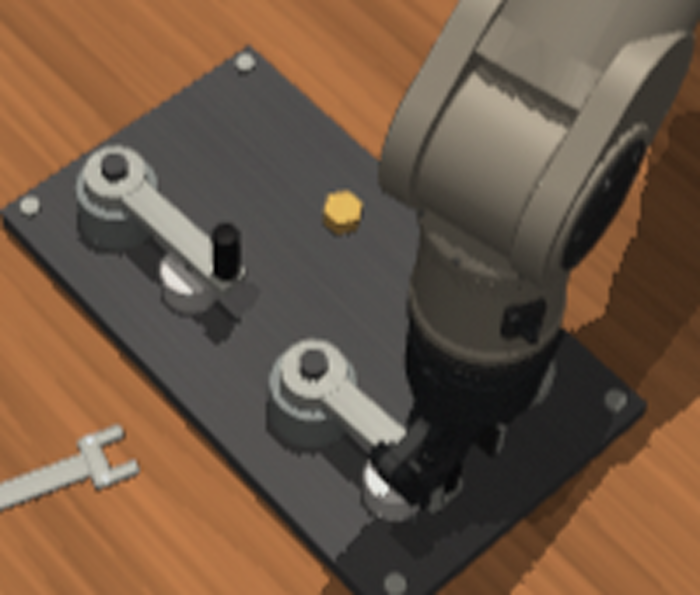

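```bash
cat >> h.py <<'E'
def arc(arm,t1,n=6,g=.25,z=.082,dp=.007,N=8):
    """arc from current measured angle to arm angle t1 with pad contact offset dp"""
    o,R,p=state();v=o["eef_pos"][:2]-PIV[arm];r=np.hypot(*v)
    th=np.arctan2(-v[0],v[1])+.009; te=t1+dp/.11
    print("now TCP angle %.3f radius %.4f psi %.1f"%(th,r,np.degrees(p)))
    T=[]
    for i in range(N):
        s=min(1,(i+1)/n);a=th+(te-th)*s;rr=r+(.110-r)*s
        T.append(on(arm,a,o["eef_pos"][2]+(z-o["eef_pos"][2])*s,0,r=rr)[:3]+(np.degrees(p)+(np.degrees(te-.009)-np.degrees(p))*s,))
    rows(T,g)
def st(arm):
    o,R,p=state();v=o["eef_pos"][:2]-PIV[arm];r=np.hypot(*v);th=np.arctan2(-v[0],v[1])
    F=o["contact_force"];t=np.array([-np.cos(th),-np.sin(th)]);u=v/r
    show();print("TCP ang %.3f r %.4f  F_open(dir) %.2f  F_rad %.2f"%(th+.009,r,F[:2]@t,F[:2]@u))
E
python3 - <<'E'
from h import *
st("L");arc("L",.36)
E
```

```text
t 3.25 pos [0.6058 0.197  0.0831] psi 2.4 tilt [-0.0099 -0.0042] F [ 0.6819 -0.3145  0.526 ] w 0.524 q7 -0.15
TCP ang 0.096 r 0.1124  F_open(dir) -0.65  F_rad -0.37
now TCP angle 0.096 radius 0.1124 psi 2.4
[-6.1, 0.8, 0.3, 0, 0, -3.6, 0.25]
[-6.1, 0.8, 0.2, 0, 0, -3.6, 0.25]
[-6.1, 0.7, 0.2, 0, 0, -3.6, 0.25]
[-6.0, 0.7, 0.2, 0, 0, -3.6, 0.25]
[-6.0, 0.7, 0.2, 0, 0, -3.6, 0.25]
[-6.0, 0.6, 0.2, 0, 0, -3.6, 0.25]
[0.0, 0.0, -0.0, 0, 0, 0.0, 0.25]
[0.0, 0.0, -0.0, 0, 0, 0.0, 0.25]
```

Call:
apply_moves(increments=[[-3,0.5,0,0,0,-3,0.25],[-5,0.8,0.3,0,0,-3.6,0.25],[-5,0.7,0.3,0,0,-3.6,0.25],[-5,0.7,0.2,0,0,-3.6,0.25],[-5,0.7,0,0,0,-3.6,0.25],[-4,0.6,0,0,0,-3,0.25],[-2,0,0,0,0,-1,0.25],[0,0,0,0,0,0,0.25]])

```text
t: 4.25
eef_pos: [0.5861, 0.1891, 0.0889]
tool_rot: [-0.0, 0.977, 0.212, 0.004]
contact_force: [1.0, 0.1, -1.0]
gripper_width: 0.373
```

```bash
python3 - <<'E'
from h import *
st("L");arc("L",.55)
im=imaging.read_camera("scene")[:,:,::-1][170:340,235:435]
cv2.imwrite(f"pics/s3.png",cv2.resize(im,None,fx=3.5,fy=3.5,interpolation=cv2.INTER_CUBIC))
E
```

```text
t 4.25 pos [0.5861 0.1891 0.0889] psi 24.4 tilt [0.0082 0.0024] F [ 1.0208  0.0569 -0.9955] w 0.373 q7 0.16
TCP ang 0.285 r 0.1082  F_open(dir) -1.00  F_rad -0.22
now TCP angle 0.285 radius 0.1082 psi 24.4
[-5.9, -1.0, 1.1, 0, 0, -1.7, 0.25]
[-5.9, -0.9, 1.1, 0, 0, -1.7, 0.25]
[-5.9, -0.7, 1.1, 0, 0, -1.7, 0.25]
[-6.0, -0.6, 1.1, 0, 0, -1.7, 0.25]
[-6.0, -0.4, 1.1, 0, 0, -1.7, 0.25]
[-6.0, -0.3, 1.1, 0, 0, -1.7, 0.25]
[0.0, 0.0, -0.0, 0, 0, 0.0, 0.25]
[0.0, 0.0, -0.0, 0, 0, 0.0, 0.25]
```

View pics/s3.png

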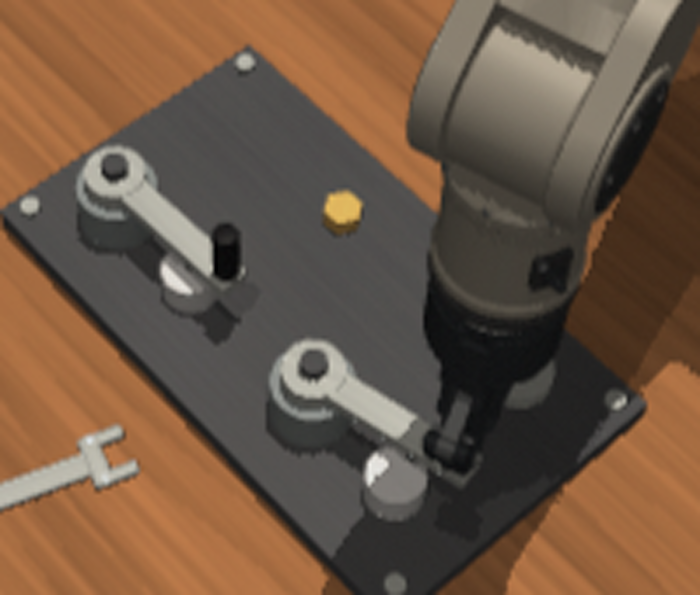

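The left arm has started to swing, with the knob between the fingers. Continuing.

Call:
apply_moves(increments=[[-3,-0.5,1.5,0,0,-1,0.25],[-5,-0.9,1.5,0,0,-2,0.25],[-5,-0.7,1.5,0,0,-2,0.25],[-5,-0.6,1.5,0,0,-2,0.25],[-5,-0.4,1.5,0,0,-2,0.25],[-4,-0.3,1,0,0,-2,0.25],[-2,0,0.5,0,0,-1,0.25],[0,0,0,0,0,0,0.25]])

```text
t: 5.3
eef_pos: [0.5591, 0.1781, 0.0801]
tool_rot: [-0.0, 0.948, 0.32, 0.006]
contact_force: [1.1, 0.9, 2.0]
gripper_width: 0.374
```

```bash
python3 - <<'E'
from h import *
st("L");arc("L",.68)
E
```

```text
t 5.30 pos [0.5591 0.1781 0.0801] psi 37.3 tilt [0.0118 0.0041] F [1.1236 0.9394 1.9612] w 0.374 q7 0.35
TCP ang 0.553 r 0.1088  F_open(dir) -1.45  F_rad 0.22
now TCP angle 0.553 radius 0.1088 psi 37.3
[-3.4, -0.5, -0.4, 0, 0, -0.8, 0.25]
[-3.4, -0.4, -0.3, 0, 0, -0.8, 0.25]
[-3.5, -0.4, -0.3, 0, 0, -0.8, 0.25]
[-3.5, -0.3, -0.3, 0, 0, -0.8, 0.25]
[-3.5, -0.3, -0.3, 0, 0, -0.8, 0.25]
[-3.5, -0.2, -0.3, 0, 0, -0.8, 0.25]
[0.0, 0.0, -0.0, 0, 0, 0.0, 0.25]
[0.0, 0.0, -0.0, 0, 0, 0.0, 0.25]
```

Call:
apply_moves(increments=[[-2,-0.3,-0.3,0,0,0,0.25],[-3,-0.4,-0.3,0,0,-0.5,0.25],[-3,-0.4,-0.3,0,0,-0.5,0.25],[-3,-0.3,-0.3,0,0,-0.5,0.25],[-3,-0.3,-0.3,0,0,-0.5,0.25],[-2,-0.2,0,0,0,-0.5,0.25],[-2,0,0,0,0,-0.5,0.25],[-2,0,0,0,0,0,0.25]])

```text
t: 6.3
eef_pos: [0.5401, 0.1664, 0.0805]
tool_rot: [0.0, 0.938, 0.346, 0.005]
contact_force: [0.4, 2.0, -0.2]
gripper_width: 0.374
```

```bash
python3 - <<'E'
from h import *
st("L");arc("L",.79)
E
```

```text
t 6.30 pos [0.5401 0.1664 0.0805] psi 40.5 tilt [0.0096 0.0032] F [ 0.4081  1.9801 -0.1579] w 0.374 q7 0.40
TCP ang 0.756 r 0.1109  F_open(dir) -1.64  F_rad 1.18
now TCP angle 0.756 radius 0.1109 psi 40.5
[-1.8, 0.2, -0.3, 0, 0, -1.3, 0.25]
[-1.8, 0.2, -0.3, 0, 0, -1.3, 0.25]
[-1.8, 0.2, -0.3, 0, 0, -1.3, 0.25]
[-1.8, 0.2, -0.3, 0, 0, -1.3, 0.25]
[-1.8, 0.2, -0.3, 0, 0, -1.3, 0.25]
[-1.8, 0.2, -0.3, 0, 0, -1.3, 0.25]
[0.0, 0.0, -0.0, 0, 0, 0.0, 0.25]
[0.0, 0.0, -0.0, 0, 0, 0.0, 0.25]
```

Call:
apply_moves(increments=[[-2,0,0,0,0,-1,0.25],[-2.5,0.3,0,0,0,-1.3,0.25],[-2.5,0.3,0,0,0,-1.3,0.25],[-2.5,0.3,0,0,0,-1.3,0.25],[-2.5,0.3,0,0,0,-1.3,0.25],[-2.5,0.3,0,0,0,-1.3,0.25],[-2,0,0,0,0,-1,0.25],[-2,0,0,0,0,-1,0.25]])

```text
t: 7.3
eef_pos: [0.5271, 0.1517, 0.0804]
tool_rot: [0.0, 0.904, 0.428, 0.005]
contact_force: [0.9, 1.7, -1.3]
gripper_width: 0.37
```

```bash
python3 - <<'E'
from h import *
st("L");arc("L",1.0)
E
```

```text
t 7.30 pos [0.5271 0.1517 0.0804] psi 50.7 tilt [0.0094 0.0037] F [ 0.9037  1.7299 -1.3388] w 0.370 q7 0.56
TCP ang 0.933 r 0.1108  F_open(dir) -1.93  F_rad 0.32
now TCP angle 0.933 radius 0.1108 psi 50.7
[-2.4, 0.2, -0.3, 0, 0, -1.6, 0.25]
[-2.4, 0.2, -0.3, 0, 0, -1.6, 0.25]
[-2.4, 0.2, -0.3, 0, 0, -1.6, 0.25]
[-2.4, 0.2, -0.3, 0, 0, -1.6, 0.25]
[-2.4, 0.2, -0.3, 0, 0, -1.6, 0.25]
[-2.4, 0.2, -0.3, 0, 0, -1.6, 0.25]
[0.0, 0.0, -0.0, 0, 0, 0.0, 0.25]
[0.0, 0.0, -0.0, 0, 0, 0.0, 0.25]
```

Call:
apply_moves(increments=[[-2,0.3,0,0,0,-1.3,0.25],[-2.5,0.3,0,0,0,-1.3,0.25],[-2.5,0.3,0,0,0,-1.3,0.25],[-2.5,0.3,0,0,0,-1.3,0.25],[-2.5,0.3,0,0,0,-1.3,0.25],[-2.5,0.3,0,0,0,-1.3,0.25],[-2,0,0,0,0,-1,0.25],[-2,0,0,0,0,-1,0.25]])

```text
t: 8.3
eef_pos: [0.5171, 0.1346, 0.0804]
tool_rot: [0.001, 0.861, 0.509, 0.005]
contact_force: [-0.6, 2.5, -0.1]
gripper_width: 0.373
```

```bash
python3 - <<'E'
from h import *
st("L");arc("L",1.2)
E
```

```text
t 8.30 pos [0.5171 0.1346 0.0804] psi 61.2 tilt [0.009 0.004] F [-0.6275  2.5297 -0.1432] w 0.373 q7 0.74
TCP ang 1.113 r 0.1102  F_open(dir) -1.98  F_rad 1.70
now TCP angle 1.113 radius 0.1102 psi 61.2
[-2.8, 0.2, -0.3, 0, 0, -1.8, 0.25]
[-2.8, 0.1, -0.3, 0, 0, -1.8, 0.25]
[-2.8, 0.1, -0.3, 0, 0, -1.8, 0.25]
[-2.8, 0.1, -0.3, 0, 0, -1.8, 0.25]
[-2.8, 0.1, -0.3, 0, 0, -1.8, 0.25]
[-2.8, 0.1, -0.3, 0, 0, -1.8, 0.25]
[0.0, 0.0, -0.0, 0, 0, 0.0, 0.25]
[0.0, 0.0, -0.0, 0, 0, 0.0, 0.25]
```

Call:
apply_moves(increments=[[-2.5,0.2,0,0,0,-1.5,0.25],[-3,0.2,0,0,0,-1.5,0.25],[-3,0.2,0,0,0,-1.5,0.25],[-3,0.2,0,0,0,-1.5,0.25],[-3,0.2,0,0,0,-1.5,0.25],[-3,0.2,0,0,0,-1.5,0.25],[-2.5,0,0,0,0,-1,0.25],[-2,0,0,0,0,-1,0.25]])

```text
t: 9.3
eef_pos: [0.5088, 0.1123, 0.0803]
tool_rot: [0.001, 0.804, 0.595, 0.005]
contact_force: [-0.1, 1.7, 0.3]
gripper_width: 0.377
```

```bash
python3 - <<'E'
from h import *
st("L");arc("L",1.45)
E
```

```text
t 9.30 pos [0.5088 0.1123 0.0803] psi 73.0 tilt [0.0088 0.0039] F [-0.1361  1.7481  0.3385] w 0.377 q7 0.95
TCP ang 1.329 r 0.1101  F_open(dir) -1.66  F_rad 0.57
now TCP angle 1.329 radius 0.1101 psi 73.0
[-3.4, 0.2, -0.3, 0, 0, -2.2, 0.25]
[-3.4, 0.2, -0.3, 0, 0, -2.2, 0.25]
[-3.4, 0.2, -0.3, 0, 0, -2.2, 0.25]
[-3.4, 0.2, -0.3, 0, 0, -2.2, 0.25]
[-3.4, 0.1, -0.3, 0, 0, -2.2, 0.25]
[-3.4, 0.1, -0.3, 0, 0, -2.2, 0.25]
[0.0, 0.0, -0.0, 0, 0, 0.0, 0.25]
[0.0, 0.0, -0.0, 0, 0, 0.0, 0.25]
```

Call:
apply_moves(increments=[[-2.5,0.2,0,0,0,-1.6,0.25],[-3,0.2,0,0,0,-1.6,0.25],[-3,0.2,0,0,0,-1.6,0.25],[-3,0.2,0,0,0,-1.6,0.25],[-2.5,0.2,0,0,0,-1.6,0.25],[-2,0.2,0,0,0,-1.5,0.25],[-2,0,0,0,0,-1,0.25],[-1,0,0,0,0,-1,0.25]])

```text
t: 10.3
eef_pos: [0.5061, 0.0919, 0.0803]
tool_rot: [0.002, 0.736, 0.677, 0.005]
contact_force: [0.5, 1.3, 1.0]
gripper_width: 0.374
```

```bash
python3 - <<'E'
from h import *
st("L");arc("L",1.6)
E
```

```text
t 10.30 pos [0.5061 0.0919 0.0803] psi 85.3 tilt [0.0092 0.0038] F [0.5038 1.3476 1.0013] w 0.374 q7 1.17
TCP ang 1.517 r 0.1096  F_open(dir) -1.38  F_rad -0.42
now TCP angle 1.517 radius 0.1096 psi 85.3
[-2.7, 0.0, -0.3, 0, 0, -1.6, 0.25]
[-2.7, 0.0, -0.3, 0, 0, -1.6, 0.25]
[-2.7, 0.0, -0.3, 0, 0, -1.6, 0.25]
[-2.7, -0.0, -0.3, 0, 0, -1.6, 0.25]
[-2.7, -0.0, -0.3, 0, 0, -1.6, 0.25]
[-2.7, -0.0, -0.3, 0, 0, -1.6, 0.25]
[0.0, 0.0, -0.0, 0, 0, 0.0, 0.25]
[0.0, 0.0, -0.0, 0, 0, 0.0, 0.25]
```

Call:
apply_moves(increments=[[-2,0,0,0,0,-1,0.25],[-2,0,0,0,0,-1,0.25],[-2,0,0,0,0,-1,0.25],[-2,0,0,0,0,-1,0.25],[-1.5,0,0,0,0,-1,0.25],[-1.5,0,0,0,0,-1,0.25],[-1,0,0,0,0,0,0.25],[-1,0,0,0,0,0,0.25]])

```text
t: 11.3
eef_pos: [0.506, 0.0789, 0.0803]
tool_rot: [0.002, 0.696, 0.718, 0.005]
contact_force: [-0.3, 4.3, 0.9]
gripper_width: 0.376
```

```bash
python3 - <<'E'
from h import *
st("L")
E
```

```text
t 11.30 pos [0.506  0.0789 0.0803] psi 91.8 tilt [0.0099 0.0048] F [-0.3431  4.3245  0.8601] w 0.376 q7 1.29
TCP ang 1.636 r 0.1096  F_open(dir) -4.34  F_rad 0.10
```

Call:
apply_moves(increments=[[-1.2,0,0,0,0,0,0.25],[-1.2,0,0,0,0,0,0.25],[-1.2,0,0,0,0,0,0.25],[-1.2,0,0,0,0,0,0.25],[-1,0,0,0,0,0,0.25],[-1,0,0,0,0,0,0.25],[-1,0,0,0,0,0,0.25],[-1,0,0,0,0,0,0.25]])

```text
t: 12.3
eef_pos: [0.5059, 0.0753, 0.0802]
tool_rot: [0.0, 0.694, 0.72, 0.007]
contact_force: [-0.9, 6.4, 0.4]
gripper_width: 0.377
```

```bash
python3 - <<'E'
from h import *
st("L")
im=imaging.read_camera("scene")[:,:,::-1][170:340,235:435]
cv2.imwrite(f"pics/s4.png",cv2.resize(im,None,fx=3.5,fy=3.5,interpolation=cv2.INTER_CUBIC))
E
```

```text
t 12.30 pos [0.5059 0.0753 0.0802] psi 92.0 tilt [0.01   0.0102] F [-0.8751  6.3636  0.3526] w 0.377 q7 1.31
TCP ang 1.668 r 0.1101  F_open(dir) -6.42  F_rad 0.31
```

View pics/s4.png

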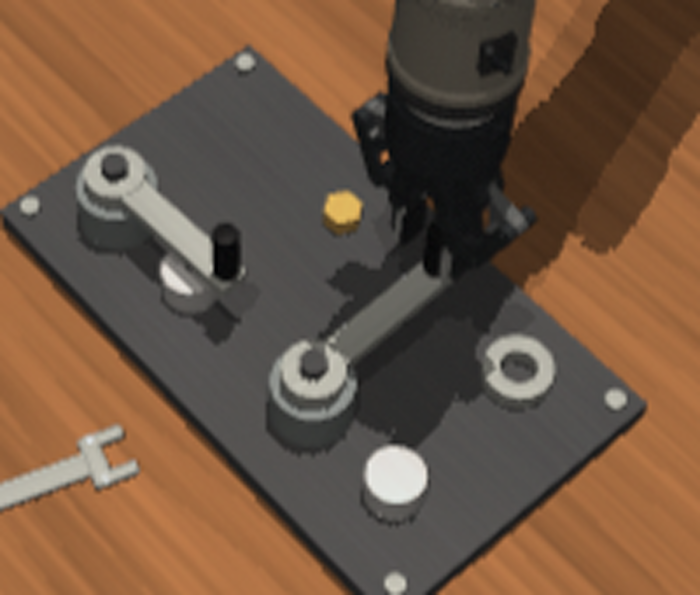

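Left arm is at its open stop, pushing back about 6.4 N at an angle of about 1.6. It's the free one. Now open the fingers a little, lift and move to the right knob.

Call:
apply_moves(increments=[[2,0,0,0,0,0,0.1],[2,0,0,0,0,0,-0.05],[0,0,0,0,0,0,-0.05],[0,0,-15,0,0,0,-0.05],[0,0,-25,0,0,0,-0.05],[0,0,-25,0,0,0,-0.05],[0,0,-15,0,0,3,-0.05],[0,0,-10,0,0,6,-0.05]])

```text
t: 13.35
eef_pos: [0.5041, 0.0741, 0.1758]
tool_rot: [0.0, 0.751, 0.66, 0.005]
contact_force: [0.7, -0.0, 0.5]
gripper_width: 0.524
```

```bash
python3 - <<'E'
from h import *
st("L");x,y,z,a=on("R",.045,.175);line(x,y,.175,a,9,-.05)
E
```

```text
t 13.35 pos [0.5041 0.0741 0.1758] psi 82.6 tilt [0.0083 0.006 ] F [ 0.6839 -0.0208  0.512 ] w 0.524 q7 1.17
TCP ang 1.677 r 0.1120  F_open(dir) 0.09  F_rad -0.68
[-7.2, 12.7, 0.1, 0, 0, 8.9, -0.05]
[-5.1, 13.7, 0.1, 0, 0, 8.9, -0.05]
[-2.9, 14.3, 0.1, 0, 0, 8.9, -0.05]
[-0.7, 14.6, 0.1, 0, 0, 8.9, -0.05]
[1.6, 14.5, 0.1, 0, 0, 8.9, -0.05]
[3.8, 14.1, 0.1, 0, 0, 8.9, -0.05]
[6.0, 13.3, 0.1, 0, 0, 8.9, -0.05]
[8.0, 12.2, 0.1, 0, 0, 8.9, -0.05]
```

Call:
apply_moves(increments=[[-7,12.5,0,0,0,9,-0.05],[-5,13.5,0,0,0,9,-0.05],[-3,14,0,0,0,9,-0.05],[-1,14.5,0,0,0,9,-0.05],[1.5,14.5,0,0,0,9,-0.05],[4,14,0,0,0,9,-0.05],[6,13,0,0,0,9,-0.05],[6,9,0,0,0,6,-0.05]])

```text
t: 14.35
eef_pos: [0.5955, 0.002, 0.1872]
tool_rot: [-0.004, 0.995, 0.098, 0.009]
contact_force: [0.1, 0.8, -0.7]
gripper_width: 0.521
```

```bash
python3 - <<'E'
from h import *
im=imaging.read_camera("scene")[:,:,::-1][170:340,235:435]
cv2.imwrite(f"pics/s5.png",cv2.resize(im,None,fx=3.5,fy=3.5,interpolation=cv2.INTER_CUBIC))
st("R");x,y,z,a=on("R",.045,.175);print(x,y);line(x,y,.175,a,4,-.05)
E
```

```text
t 14.40 pos [0.5965 0.0009 0.1875] psi 10.9 tilt [0.0186 0.0084] F [ 1.2668 -0.8657  1.254 ] w 0.525 q7 0.20
TCP ang 0.151 r 0.1166  F_open(dir) -1.13  F_rad -1.04
0.6090408553045744 -0.0045712723020925605
[2.8, 2.0, 3.2, 0, 0, 2.2, -0.05]
[2.9, 1.8, 3.1, 0, 0, 2.2, -0.05]
[3.0, 1.7, 3.1, 0, 0, 2.2, -0.05]
[3.0, 1.6, 3.1, 0, 0, 2.2, -0.05]
[0.0, 0.0, -0.0, 0, 0, 0.0, -0.05]
[0.0, 0.0, -0.0, 0, 0, 0.0, -0.05]
[0.0, 0.0, -0.0, 0, 0, 0.0, -0.05]
[0.0, 0.0, -0.0, 0, 0, 0.0, -0.05]
```

View pics/s5.png

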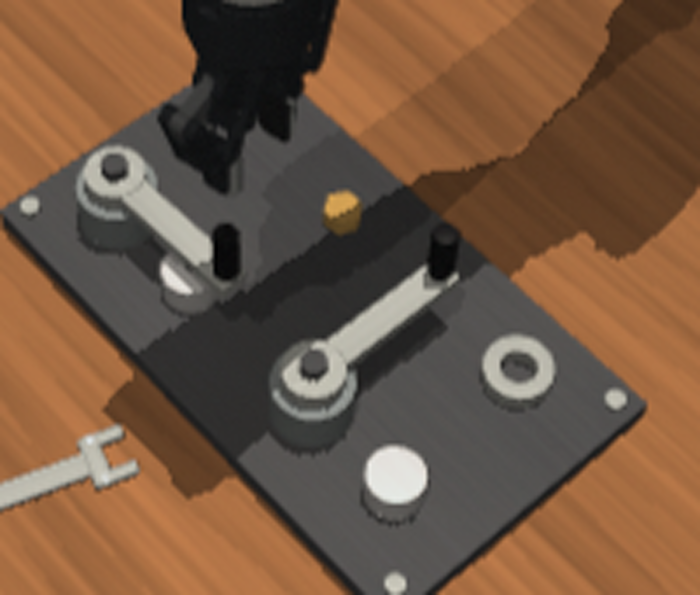

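Call:
apply_moves(increments=[[3,2,2,0,0,2,-0.05],[3,2,4,-0.3,-0.6,2,-0.05],[3,1.5,8,0,-0.5,2,-0.05],[2,1,12,0,0,1,-0.05],[0,0,12,0,0,0,-0.05],[0,0,12,0,0,0,-0.05],[0,0,8,0,0,0,-0.05],[0,0,2,0,0,0,-0.05]])

```text
t: 15.4
eef_pos: [0.6074, -0.003, 0.1232]
tool_rot: [-0.001, 0.999, 0.033, -0.002]
contact_force: [-0.7, 0.6, 0.7]
gripper_width: 0.522
```

```bash
python3 - <<'E'
from h import *
st("R");x,y,z,a=on("R",.045,.082);line(x,y,.082,a,5,-.05)
E
```

```text
t 15.40 pos [ 0.6074 -0.003   0.1232] psi 3.8 tilt [-0.0037  0.0013] F [-0.6992  0.6143  0.7312] w 0.522 q7 0.11
TCP ang 0.059 r 0.1116  F_open(dir) 0.67  F_rad 0.65
[0.3, 0.3, 8.2, 0, 0, 0.3, -0.05]
[0.3, 0.3, 8.2, 0, 0, 0.3, -0.05]
[0.3, 0.3, 8.2, 0, 0, 0.3, -0.05]
[0.3, 0.3, 8.2, 0, 0, 0.3, -0.05]
[0.3, 0.3, 8.2, 0, 0, 0.3, -0.05]
[0.0, 0.0, -0.0, 0, 0, 0.0, -0.05]
[0.0, 0.0, -0.0, 0, 0, 0.0, -0.05]
[0.0, 0.0, -0.0, 0, 0, 0.0, -0.05]
```

Call:
apply_moves(increments=[[0.3,0.3,6,0,0,0,-0.05],[0.3,0.3,8,0,0,0,-0.05],[0.3,0.3,8,0,0,0,-0.05],[0,0.3,8,0,0,0,-0.05],[0,0,6,0,0,0,-0.05],[0,0,2,0,0,0,0.1],[0,0,0,0,0,0,0.25],[0,0,0,0,0,0,0.25]])

```text
t: 16.4
eef_pos: [0.6089, -0.0042, 0.0831]
tool_rot: [-0.001, 0.999, 0.033, -0.001]
contact_force: [0.0, -0.9, -0.6]
gripper_width: 0.377
```

```bash
python3 - <<'E'
from h import *
im=imaging.read_camera("scene")[:,:,::-1][170:340,235:435]
cv2.imwrite(f"pics/s6.png",cv2.resize(im,None,fx=3.5,fy=3.5,interpolation=cv2.INTER_CUBIC))
st("R");arc("R",.35)
E
```

```text
t 16.45 pos [ 0.6089 -0.0042  0.0832] psi 3.8 tilt [-0.0022  0.0015] F [ 0.8425 -0.2671  0.579 ] w 0.376 q7 0.13
TCP ang 0.046 r 0.1104  F_open(dir) -0.83  F_rad -0.30
now TCP angle 0.046 radius 0.1104 psi 3.8
[-6.8, 0.1, 0.2, 0, 0, -3.2, 0.25]
[-6.8, 0.1, 0.2, 0, 0, -3.2, 0.25]
[-6.8, 0.1, 0.2, 0, 0, -3.2, 0.25]
[-6.8, 0.2, 0.2, 0, 0, -3.2, 0.25]
[-6.7, 0.2, 0.2, 0, 0, -3.2, 0.25]
[-6.7, 0.2, 0.2, 0, 0, -3.2, 0.25]
[0.0, 0.0, -0.0, 0, 0, 0.0, 0.25]
[0.0, 0.0, -0.0, 0, 0, 0.0, 0.25]
```

View pics/s6.png

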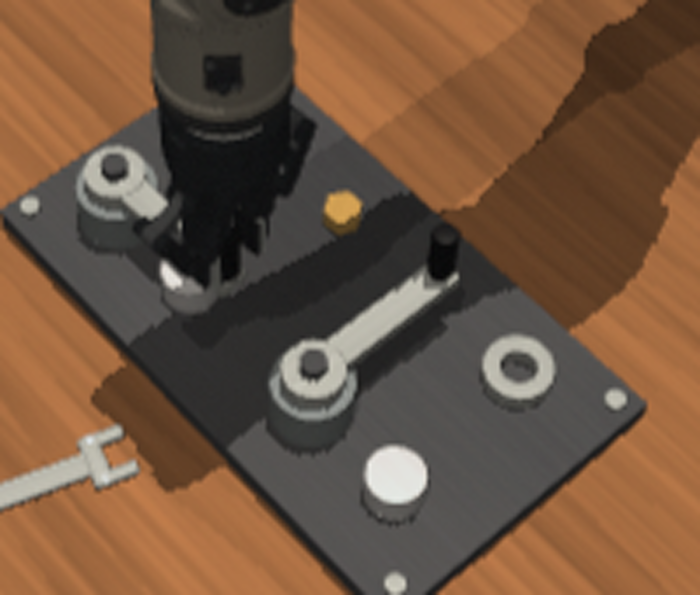

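The fingers are astride the right knob (crop 230,260), and the left arm still points at the robot.

Call:
apply_moves(increments=[[-3,0.3,0,0,0,-2,0.25],[-5.5,0.3,0.3,0,0,-3,0.25],[-5.5,0.3,0.3,0,0,-3,0.25],[-5.5,0.3,0.3,0,0,-3,0.25],[-5.5,0.3,0.3,0,0,-3,0.25],[-4,0.3,0.3,0,0,-2,0.25],[-2,0,0,0,0,-1,0.25],[-1,0,0,0,0,0,0.25]])

```text
t: 17.45
eef_pos: [0.5803, -0.0106, 0.0835]
tool_rot: [-0.001, 0.982, 0.191, 0.004]
contact_force: [1.2, 1.8, -1.0]
gripper_width: 0.372
```

```bash
python3 - <<'E'
from h import *
st("R");arc("R",.48)
E
```

```text
t 17.45 pos [ 0.5803 -0.0106  0.0835] psi 22.0 tilt [0.0066 0.0038] F [ 1.2131  1.8488 -0.9846] w 0.372 q7 0.40
TCP ang 0.314 r 0.1089  F_open(dir) -1.71  F_rad 1.40
now TCP angle 0.314 radius 0.1089 psi 22.0
[-4.2, -0.4, 0.2, 0, 0, -1.4, 0.25]
[-4.2, -0.4, 0.2, 0, 0, -1.4, 0.25]
[-4.2, -0.3, 0.2, 0, 0, -1.4, 0.25]
[-4.2, -0.3, 0.2, 0, 0, -1.4, 0.25]
[-4.2, -0.2, 0.2, 0, 0, -1.4, 0.25]
[-4.2, -0.2, 0.2, 0, 0, -1.4, 0.25]
[0.0, 0.0, -0.0, 0, 0, 0.0, 0.25]
[0.0, 0.0, -0.0, 0, 0, 0.0, 0.25]
```

Call:
apply_moves(increments=[[-3,-0.4,0.3,0,0,-1,0.25],[-4,-0.4,0.3,0,0,-1.5,0.25],[-4,-0.3,0.3,0,0,-1.5,0.25],[-4,-0.3,0.3,0,0,-1.5,0.25],[-3,-0.2,0.2,0,0,-1.5,0.25],[-2,-0.2,0,0,0,-1,0.25],[-1.5,0,0,0,0,-1,0.25],[-1.5,0,0,0,0,0,0.25]])

```text
t: 18.45
eef_pos: [0.5589, -0.0196, 0.0829]
tool_rot: [-0.001, 0.962, 0.272, 0.005]
contact_force: [1.6, 2.3, 1.3]
gripper_width: 0.374
```

```bash
python3 - <<'E'
from h import *
st("R");arc("R",.62)
E
```

```text
t 18.45 pos [ 0.5589 -0.0196  0.0829] psi 31.6 tilt [0.0096 0.0039] F [1.627  2.3398 1.3186] w 0.374 q7 0.55
TCP ang 0.527 r 0.1092  F_open(dir) -2.57  F_rad 1.23
now TCP angle 0.527 radius 0.1092 psi 31.6
[-2.8, -0.2, 0.1, 0, 0, -1.2, 0.25]
[-2.9, -0.2, 0.1, 0, 0, -1.2, 0.25]
[-2.9, -0.2, 0.1, 0, 0, -1.2, 0.25]
[-2.9, -0.1, 0.1, 0, 0, -1.2, 0.25]
[-2.9, -0.1, 0.1, 0, 0, -1.2, 0.25]
[-2.9, -0.1, 0.1, 0, 0, -1.2, 0.25]
[0.0, 0.0, -0.0, 0, 0, 0.0, 0.25]
[0.0, 0.0, -0.0, 0, 0, 0.0, 0.25]
```

Call:
apply_moves(increments=[[-2,-0.2,0,0,0,-1,0.25],[-2,-0.2,0,0,0,-1,0.25],[-2,-0.2,0,0,0,-1,0.25],[-2,-0.2,0,0,0,-1,0.25],[-2,0,0,0,0,-1,0.25],[-2,0,0,0,0,-1,0.25],[-2,0,0,0,0,-1,0.25],[-1.5,0,0,0,0,0,0.25]])

```text
t: 19.45
eef_pos: [0.5451, -0.0288, 0.0828]
tool_rot: [-0.0, 0.942, 0.334, 0.005]
contact_force: [1.3, 0.8, 1.4]
gripper_width: 0.374
```

```bash
python3 - <<'E'
from h import *
st("R");arc("R",.75)
E
```

```text
t 19.45 pos [ 0.5451 -0.0288  0.0828] psi 39.1 tilt [0.0099 0.0035] F [1.2942 0.819  1.3998] w 0.374 q7 0.68
TCP ang 0.679 r 0.1094  F_open(dir) -1.52  F_rad -0.16
now TCP angle 0.679 radius 0.1094 psi 39.1
[-2.5, -0.1, 0.1, 0, 0, -1.2, 0.25]
[-2.5, -0.1, 0.1, 0, 0, -1.2, 0.25]
[-2.5, -0.1, 0.1, 0, 0, -1.2, 0.25]
[-2.5, -0.1, 0.1, 0, 0, -1.2, 0.25]
[-2.5, -0.1, 0.1, 0, 0, -1.2, 0.25]
[-2.5, -0.1, 0.1, 0, 0, -1.2, 0.25]
[0.0, 0.0, -0.0, 0, 0, 0.0, 0.25]
[0.0, 0.0, -0.0, 0, 0, 0.0, 0.25]
```

Call:
apply_moves(increments=[[-2,0,0,0,0,-1,0.25],[-2,0,0,0,0,-1,0.25],[-2,0,0,0,0,-1,0.25],[-2,0,0,0,0,-1,0.25],[-2,0,0,0,0,-1,0.25],[-2,0,0,0,0,-1,0.25],[-2,0,0,0,0,-1,0.25],[-1.5,0,0,0,0,-1,0.25]])

```text
t: 20.45
eef_pos: [0.5329, -0.04, 0.0826]
tool_rot: [0.0, 0.915, 0.404, 0.005]
contact_force: [1.6, 0.1, 1.5]
gripper_width: 0.373
```

```bash
python3 - <<'E'
from h import *
st("R")
E
```

```text
t 20.45 pos [ 0.5329 -0.04    0.0826] psi 47.6 tilt [0.0099 0.0035] F [1.6105 0.1194 1.4613] w 0.373 q7 0.82
TCP ang 0.830 r 0.1094  F_open(dir) -1.18  F_rad -1.10
```

Call:
apply_moves(increments=[[-2,0.1,0,0,0,-1,0.25],[-2,0.1,0,0,0,-1,0.25],[-2,0.1,0,0,0,-1,0.25],[-2,0,0,0,0,-1,0.25],[-2,0,0,0,0,-1,0.25],[-2,0,0,0,0,-1,0.25],[-2,0,0,0,0,-1,0.25],[-1.5,0,0,0,0,-1,0.25]])

```text
t: 21.45
eef_pos: [0.5251, -0.0505, 0.0826]
tool_rot: [0.001, 0.882, 0.472, 0.008]
contact_force: [5.2, 3.6, -1.6]
gripper_width: 0.376
```

```bash
python3 - <<'E'
from h import *
st("R")
E
```

```text
t 21.45 pos [ 0.5251 -0.0505  0.0826] psi 56.3 tilt [0.0142 0.0059] F [ 5.2385  3.5603 -1.5846] w 0.376 q7 0.97
TCP ang 0.950 r 0.1088  F_open(dir) -5.96  F_rad -2.14
```

Resistance is rising at a knob angle of about 0.88. A little further will confirm the spring slope.

Call:
apply_moves(increments=[[-2,0,0,0,0,0,0.25],[-2,0,0,0,0,0,0.25],[-2,0,0,0,0,0,0.25],[-2,0,0,0,0,0,0.25],[-2,0,0,0,0,0,0.25],[-2,0,0,0,0,0,0.25],[-2,0,0,0,0,0,0.25],[-2,0,0,0,0,0,0.25]])

```text
t: 22.45
eef_pos: [0.5222, -0.0541, 0.0824]
tool_rot: [-0.001, 0.878, 0.479, 0.015]
contact_force: [5.1, 6.5, -3.2]
gripper_width: 0.377
```

```bash
python3 - <<'E'
from h import *
st("R")
E
```

```text
t 22.45 pos [ 0.5222 -0.0541  0.0824] psi 57.2 tilt [0.0254 0.0157] F [ 5.1133  6.5479 -3.2121] w 0.377 q7 1.01
TCP ang 0.993 r 0.1090  F_open(dir) -8.28  F_rad -0.63
```

Call:
apply_moves(increments=[[-3,0,0,0,0,0,0.25],[-3,0,0,0,0,0,0.25],[-3,0,0,0,0,0,0.25],[-3,0,0,0,0,0,0.25],[-3,0,0,0,0,0,0.25],[-3,0,0,0,0,0,0.25],[-3,0,0,0,0,0,0.25],[-3,0,0,0,0,0,0.25]])

```text
t: 23.45
eef_pos: [0.5194, -0.0582, 0.0821]
tool_rot: [-0.003, 0.873, 0.488, 0.027]
contact_force: [6.8, 8.5, -3.6]
gripper_width: 0.377
```

```bash
python3 - <<'E'
from h import *
st("R")
im=imaging.read_camera("scene")[:,:,::-1][170:340,235:435]
cv2.imwrite(f"pics/s7.png",cv2.resize(im,None,fx=3.5,fy=3.5,interpolation=cv2.INTER_CUBIC))
E
```

```text
t 23.45 pos [ 0.5194 -0.0582  0.0821] psi 58.5 tilt [0.0434 0.0311] F [ 6.8396  8.5219 -3.6495] w 0.377 q7 1.06
TCP ang 1.038 r 0.1093  F_open(dir) -10.83  F_rad -1.47
```

View pics/s7.png

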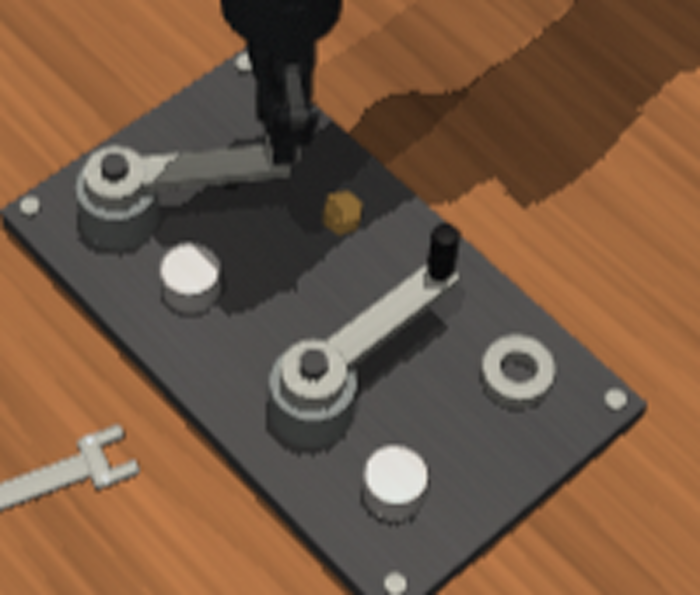

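Right arm catches: 6.0, 8.3, then 10.8 N over about 10 mm. Swinging it back shut, and levelling the tool on the way.

Call:
apply_moves(increments=[[2,0,0,0.4,-0.9,0,0.25],[3,0,0,0.4,-0.9,1,0.25],[4,0,0,0.4,-0.9,2,0.25],[5,0,0,0,0,2,0.25],[5,0,0,0,0,2,0.25],[5,0,0,0,0,2,0.25],[5,0,0,0,0,2,0.25],[4,0,0,0,0,2,0.25]])

```text
t: 24.5
eef_pos: [0.5348, -0.0341, 0.0805]
tool_rot: [-0.001, 0.924, 0.383, -0.005]
contact_force: [-0.3, 0.2, 0.3]
gripper_width: 0.377
```

```bash
python3 - <<'E'
from h import *
st("R");arc("R",.35,dp=-.007,n=8)
E
```

```text
t 24.50 pos [ 0.5348 -0.0341  0.0805] psi 45.0 tilt [-0.0104 -0.0013] F [-0.2819  0.1925  0.3181] w 0.377 q7 0.77
TCP ang 0.781 r 0.1122  F_open(dir) 0.07  F_rad 0.33
now TCP angle 0.781 radius 0.1122 psi 45.0
[6.9, 0.6, -0.3, 0, 0, 3.6, 0.25]
[6.9, 0.6, -0.2, 0, 0, 3.6, 0.25]
[6.9, 0.6, -0.2, 0, 0, 3.6, 0.25]
[6.9, 0.5, -0.2, 0, 0, 3.6, 0.25]
[6.8, 0.5, -0.2, 0, 0, 3.6, 0.25]
[6.8, 0.5, -0.2, 0, 0, 3.6, 0.25]
[6.8, 0.5, -0.2, 0, 0, 3.6, 0.25]
[6.8, 0.5, -0.2, 0, 0, 3.6, 0.25]
```

Call:
apply_moves(increments=[[4,0.6,-0.3,0,0,2.5,0.25],[5,0.6,-0.3,0,0,3,0.25],[5,0.6,-0.3,0,0,3,0.25],[5,0.6,-0.3,0,0,3,0.25],[5,0.6,0,0,0,3,0.25],[5,0.5,0,0,0,3,0.25],[4,0.5,0,0,0,2,0.25],[3,0.5,0,0,0,1,0.25]])

```text
t: 25.5
eef_pos: [0.5579, -0.0209, 0.0783]
tool_rot: [-0.0, 0.979, 0.202, -0.016]
contact_force: [-3.3, -0.1, 1.3]
gripper_width: 0.376
```

```bash
python3 - <<'E'
from h import *
st("R");arc("R",.12,dp=-.007,n=8)
E
```

```text
t 25.50 pos [ 0.5579 -0.0209  0.0783] psi 23.3 tilt [-0.0306 -0.0055] F [-3.3372 -0.0776  1.3202] w 0.376 q7 0.43
TCP ang 0.541 r 0.1087  F_open(dir) 2.92  F_rad 1.63
now TCP angle 0.541 radius 0.1087 psi 23.3
[6.5, -0.8, -0.7, 0, 0, 2.6, 0.25]
[6.6, -0.7, -0.5, 0, 0, 2.6, 0.25]
[6.6, -0.6, -0.5, 0, 0, 2.6, 0.25]
[6.6, -0.5, -0.5, 0, 0, 2.6, 0.25]
[6.6, -0.4, -0.5, 0, 0, 2.6, 0.25]
[6.6, -0.3, -0.5, 0, 0, 2.6, 0.25]
[6.6, -0.2, -0.5, 0, 0, 2.6, 0.25]
[6.7, -0.1, -0.5, 0, 0, 2.6, 0.25]
```

Call:
apply_moves(increments=[[5,-0.8,-1,-0.2,0.6,0.5,0.25],[5,-0.7,-1,-0.2,0.6,1,0.25],[5,-0.6,-0.7,0,0.6,1.5,0.25],[5,-0.5,-0.5,0,0,2,0.25],[5,-0.4,-0.5,0,0,2.5,0.25],[5,-0.3,-0.3,0,0,2.5,0.25],[4,-0.2,0,0,0,2.5,0.25],[3,0,0,0,0,2,0.25]])

```text
t: 26.5
eef_pos: [0.5934, -0.0058, 0.0817]
tool_rot: [0.001, 0.998, 0.069, 0.001]
contact_force: [-1.8, -1.3, -1.4]
gripper_width: 0.376
```

```bash
python3 - <<'E'
from h import *
st("R");arc("R",.0,dp=-.007,n=8)
E
```

```text
t 26.50 pos [ 0.5934 -0.0058  0.0817] psi 7.9 tilt [ 0.0023 -0.001 ] F [-1.751  -1.3169 -1.3864] w 0.376 q7 0.19
TCP ang 0.187 r 0.1104  F_open(dir) 1.96  F_rad -0.99
now TCP angle 0.187 radius 0.1104 psi 7.9
[3.5, -0.0, -0.0, 0, 0, 1.5, 0.25]
[3.5, -0.0, -0.0, 0, 0, 1.5, 0.25]
[3.5, 0.0, -0.0, 0, 0, 1.5, 0.25]
[3.5, 0.0, -0.0, 0, 0, 1.5, 0.25]
[3.5, 0.0, -0.0, 0, 0, 1.5, 0.25]
[3.5, 0.1, -0.0, 0, 0, 1.5, 0.25]
[3.5, 0.1, -0.0, 0, 0, 1.5, 0.25]
[3.5, 0.1, -0.0, 0, 0, 1.5, 0.25]
```

Call:
apply_moves(increments=[[3,0,0,0,0,1,0.25],[3,0,0,0,0,1.5,0.25],[3,0,0,0,0,1.5,0.25],[3,0,0,0,0,1.5,0.25],[2.5,0,0,0,0,1.5,0.25],[2,0,0,0,0,1,0.25],[1.5,0,0,0,0,1,0.25],[1,0,0,0,0,0,0.25]])

```text
t: 27.5
eef_pos: [0.6137, -0.0036, 0.0817]
tool_rot: [0.0, 1.0, -0.015, 0.001]
contact_force: [-1.8, 0.5, -1.0]
gripper_width: 0.374
```

```bash
python3 - <<'E'
from h import *
st("R")
E
```

```text
t 27.50 pos [ 0.6137 -0.0036  0.0817] psi -1.8 tilt [ 0.002  -0.0003] F [-1.7929  0.4612 -1.016 ] w 0.374 q7 0.05
TCP ang 0.003 r 0.1109  F_open(dir) 1.80  F_rad 0.45
```

Knob is at about 0.065. Pushing gently on to the shut stop.

Call:
apply_moves(increments=[[1.2,0,0,0,0,0,0.25],[1.5,0,0,0,0,0,0.25],[1.5,0,0,0,0,0,0.25],[1.5,0,0,0,0,0,0.25],[1.2,0,0,0,0,0,0.25],[1.2,0,0,0,0,0,0.25],[1,0,0,0,0,0,0.25],[1,0,0,0,0,0,0.25]])

```text
t: 28.5
eef_pos: [0.6241, -0.0026, 0.0817]
tool_rot: [-0.001, 1.0, -0.015, 0.001]
contact_force: [-3.4, 1.5, -0.3]
gripper_width: 0.374
```

```bash
python3 - <<'E'
from h import *
st("R")
E
```

```text
t 28.50 pos [ 0.6241 -0.0026  0.0817] psi -1.7 tilt [0.0013 0.0013] F [-3.378   1.5408 -0.2936] w 0.374 q7 0.05
TCP ang -0.090 r 0.1125  F_open(dir) 3.51  F_rad 1.20
```

Call:
apply_moves(increments=[[1.2,0.3,0,0,0,0,0.25],[1.2,0.3,0,0,0,0,0.25],[1.2,0,0,0,0,0,0.25],[1.2,0,0,0,0,0,0.25],[1,0,0,0,0,0,0.25],[1,0,0,0,0,0,0.25],[1,0,0,0,0,0,0.25],[1,0,0,0,0,0,0.25]])

```text
t: 29.5
eef_pos: [0.6284, -0.0023, 0.0815]
tool_rot: [-0.002, 1.0, -0.015, -0.005]
contact_force: [-6.4, 2.4, 3.7]
gripper_width: 0.381
```

```bash
python3 - <<'E'
from h import *
st("R")
E
```

```text
t 29.50 pos [ 0.6284 -0.0023  0.0815] psi -1.7 tilt [-0.0094  0.0032] F [-6.3968  2.3943  3.7034] w 0.381 q7 0.05
TCP ang -0.128 r 0.1132  F_open(dir) 6.66  F_rad 1.50
```

Against the shut stop at 6.7 N. Release: ease back, open the fingers and lift.

Call:
apply_moves(increments=[[-2,0,0,0,0,0,0.1],[-2,0,0,0,0,0,-0.05],[0,0,0,0,0,0,-0.05],[0,0,-12,0,0,0,-0.05],[0,0,-20,0,0,0,-0.05],[0,0,-25,0,0,0,-0.05],[0,0,-25,0,0,0,-0.05],[0,0,-15,0,0,0,-0.05]])

```text
t: 30.5
eef_pos: [0.6286, -0.0047, 0.1872]
tool_rot: [-0.001, 1.0, -0.015, 0.0]
contact_force: [-0.3, -0.2, -0.4]
gripper_width: 0.53
```

```bash
python3 - <<'E'
from h import *
st("R"); line(.44,-.0,.25,-2,8,-.05)
E
```

```text
t 30.50 pos [ 0.6286 -0.0047  0.1872] psi -1.8 tilt [0.0006 0.001 ] F [-0.3064 -0.1795 -0.4204] w 0.530 q7 0.02
TCP ang -0.133 r 0.1109  F_open(dir) 0.28  F_rad -0.22
[-23.6, 0.1, -7.9, 0, 0, 0.0, -0.05]
[-23.6, 0.1, -7.8, 0, 0, 0.0, -0.05]
[-23.6, 0.2, -7.8, 0, 0, 0.0, -0.05]
[-23.6, 0.2, -7.8, 0, 0, 0.0, -0.05]
[-23.6, 0.2, -7.8, 0, 0, 0.0, -0.05]
[-23.6, 0.2, -7.8, 0, 0, 0.0, -0.05]
[-23.6, 0.2, -7.8, 0, 0, 0.0, -0.05]
[-23.6, 0.2, -7.8, 0, 0, 0.0, -0.05]
```

Call:
apply_moves(increments=[[-8,5,-15,0,0,0,-0.05],[-15,10,-15,0,0,0,-0.05],[-20,15,-10,0,0,0,-0.05],[-20,20,-10,0,0,0,-0.05],[-20,20,-8,0,0,0,-0.05],[-20,20,-8,0,0,0,-0.05],[-15,15,-5,0,0,0,-0.05],[0,0,0,0,0,0,-0.05]])

```text
t: 31.5
eef_pos: [0.4997, -0.1114, 0.264]
tool_rot: [-0.001, 1.0, -0.016, 0.001]
contact_force: [-0.2, 0.5, -0.3]
gripper_width: 0.522
```

```bash
python3 - <<'E'
from h import *
show()
for n in("scene","top"):
    cv2.imwrite(f"pics/{n}9.png",imaging.read_camera(n)[:,:,::-1])
E
```

```text
t 31.50 pos [ 0.4997 -0.1114  0.264 ] psi -1.9 tilt [0.0018 0.0018] F [-0.2379  0.5469 -0.285 ] w 0.522 q7 0.14
```

View pics/scene9.png

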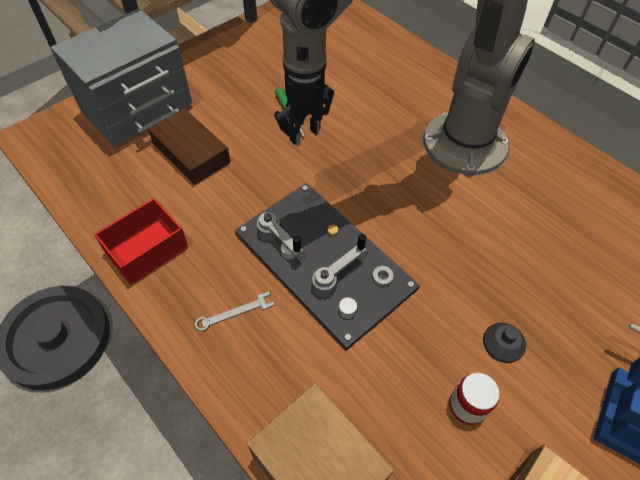

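View pics/top9.png

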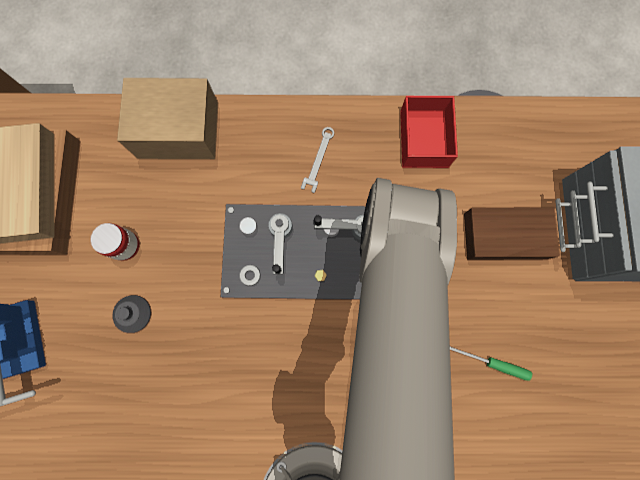

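Left arm is open (top view: knob 277,268; pivot 280,223), right arm shut (knob about 318,219), and everything else is where it was. I'll measure both final angles.

```bash
python3 - <<'E'
import cv2,numpy as np
s=cv2.imread("pics/scene9.png");t=cv2.imread("pics/top9.png")
a=cv2.resize(s[200:300,250:380],None,fx=6,fy=6,interpolation=cv2.INTER_CUBIC)
b=cv2.resize(t[205:290,230:360],None,fx=6,fy=6,interpolation=cv2.INTER_CUBIC)
cv2.imwrite("pics/s9z.png",a);cv2.imwrite("pics/t9z.png",b)
E
```

```text
(no output)
```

View pics/s9z.png

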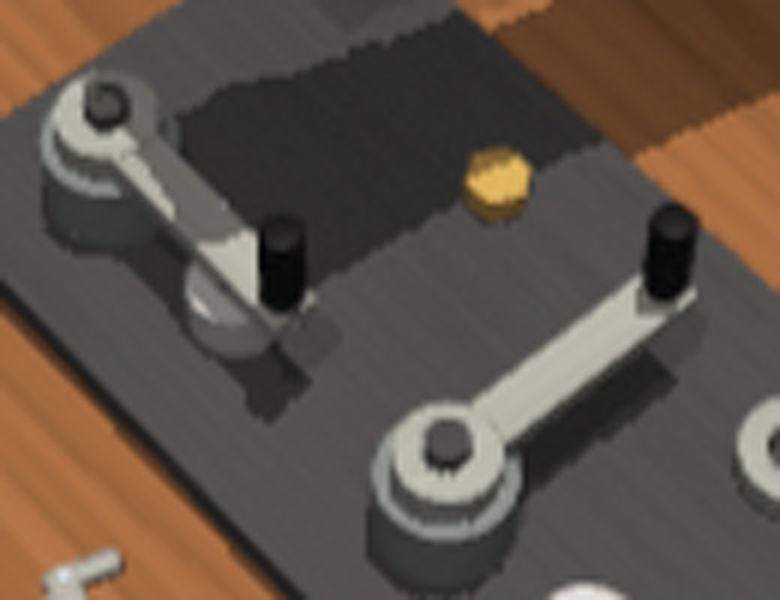

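View pics/t9z.png

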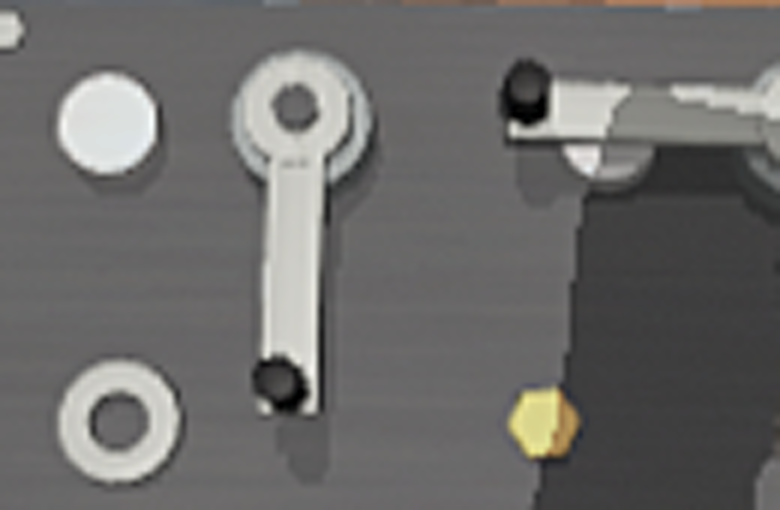

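```bash
python3 - <<'E'
from h import *
S=lambda x,y:(250+x/6,200+y/6)
T=lambda x,y:(230+x/6,205+y/6)
for arm,a,b in(("L",S(674,222),T(275,377)),("R",S(283,232),T(526,86))):
    p,e=tri(a,b); out=[]
    for q in(p,pl("scene",a,.119),pl("top",b,.119)):
        v=q[:2]-PIV[arm];out.append("%.3f r%.3f"%(np.arctan2(-v[0],v[1])+.009,np.hypot(*v)))
    print(arm,p,e,out)
# per-camera: pivots (same camera) as references
print("scene-only/top-only relative angle")
for arm,n,k,pv in(("L","scene",S(674,222),S(448,442)),("R","scene",S(283,232),S(106,104)),("L","top",T(275,377),T(295,107)),("R","top",T(526,86),(365,224))):
    v=(pl(n,k,.119)-pl(n,pv,.084))[:2];print(arm,n,"%.3f r%.3f"%(np.arctan2(-v[0],v[1])+.009,np.hypot(*v)))
E
```

```text
L [0.505  0.0862 0.1108] 0.0018099877175833552 ['1.569 r0.111', '1.542 r0.106', '1.570 r0.112']
R [ 0.6155 -0.0053  0.1102] 0.0021563515563278015 ['-0.014 r0.109', '-0.052 r0.113', '0.011 r0.110']
scene-only/top-only relative angle
L scene 1.575 r0.110
R scene -0.010 r0.108
L top 1.566 r0.109
R top -0.011 r0.109
```

Left is at about 1.57 and right at about -0.01, so both are where they should be, with the robot clear. Handing in.

```bash
python3 -c "
from station import bot
print(bot.hand_in())"
```

```text
the job is handed in; nothing more can be done
None
```

The job is done and handed in at about 31.6 s: the left arm swings freely and is left fully open, and the right arm catches and is left fully shut.

- **Left arm (first):** it swung with about 2 N of drag all the way to its open stop, where it pushed back with 6.4 N.
- **Right arm (second):** it began to catch at about 0.8 rad. The push-back grew from 6.0 to 8.3 to 10.8 N over about 10 mm. I then swung it back onto its shut stop, pressing with 6.7 N.
- **Force limit:** the highest push I read was about 11 N, against the 20 N limit. I only saw readings at the end of each one-second move, so short peaks in between were not seen.
- **Final check from two camera views:** the left arm measured about 1.57 rad and the right about -0.01 rad, with the robot clear and reading no force. Measured this way, the heights of the knob tops and pivots came out 4–12 mm low. Placing the right knob from the scene camera alone gave -0.05 rad. All other measurements of that angle were within about 0.015 rad of shut.
- **Other things on the bench:** all look unmoved in the pictures.

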